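Get the glasses case out from behind the bedside things

TASK

The glasses case is blocked in at the back of the bedside tray. First stand the flask, the candle and the jar, all three, on the grey side mat; then lay the case flat in the middle of the black book, lengthwise along it, while they all wait on the mat; then put each of the three back upright on the middle of the coaster of its own colour. Do not tip any of the three over and leave the phone lying where it is.

Things in the scene. Friction and masses are not known exactly. Their poses are not given: they have to be found in the camera images.
- flask_mid (a point): Teal drinking flask with a thin steel band and a steel dot on its flat top; upright cylinder 54 mm across, 115 mm tall. Point: on its axis, 57.5 mm above its foot; z up. Starts on the teal coaster. Grip about 20 mm below its top, fingers closing across the row: neighbours stand about 21 mm away along the row, and low down the case is 10 mm behind.
- candle_mid (a point): Rose-red pillar candle with a paler top and a short black wick (10 mm more, not solid); upright cylinder 54 mm across, 100 mm tall. Point: on its axis, 50 mm above its foot; z up. Starts on the rose-red coaster. Grip about 20 mm below its top, fingers closing across the row: neighbours stand about 21 mm away along the row, and low down the case is 10 mm behind.
- jar_mid (a point): Amber jar with a white screw lid (amber dot on it) and a paper band; upright cylinder 54 mm across, 105 mm tall. Point: on its axis, 52.5 mm above its foot; z up. Starts on the amber coaster. Grip about 20 mm below its top, fingers closing across the row: neighbours stand about 21 mm away along the row, and low down the case is 10 mm behind.
- case_mid (a point): Silver-grey glasses case with a brass seam, a closed box 58 (its x) by 160 (its y) by 36 mm high (z up). Point: its middle, 18 mm above its underside. Starts on the tray's floor, 8 mm above the table, behind the three things, parallel to their row. Grip it across the 58 mm; behind it some 35 mm of floor is free up to the tray's rim, 22 mm above the table all round.
- coaster_flask: Round teal coaster, home of the flask: 70 mm across, 5 mm thick, fixed in the light wooden tray. Origin at the centre of its underside; its top is 13 mm above the table. The three coasters lie in a straight row, 75 mm between centres, in any order, along the tray's near side, parallel to the case.
- coaster_candle: Round rose-red coaster, home of the candle: 70 mm across, 5 mm thick, fixed in the light wooden tray. Origin at the centre of its underside; its top is 13 mm above the table. The three coasters lie in a straight row, 75 mm between centres, in any order, along the tray's near side, parallel to the case.
- coaster_jar: Round amber coaster, home of the jar: 70 mm across, 5 mm thick, fixed in the light wooden tray. Origin at the centre of its underside; its top is 13 mm above the table. The three coasters lie in a straight row, 75 mm between centres, in any order, along the tray's near side, parallel to the case.
- book: Black book lying on a slightly larger pale teal one, a fixed pile 35 mm high; the black top is 200 mm (its x, the length) by 140 mm (its y). Origin at the centre of the underside, z up. It lies to the left or the right of the tray.
- mat: Grey side mat with two thin teal stripes along its long edges, fixed flat on the table, 260 mm (its x) by 120 mm (its y), 4 mm thick. Origin at the centre of its underside, z up. It lies on the other side of the tray from the book. Three things fit in a row along it, 80 mm apart.
- phone: Black phone lying flat on the table between the robot and the tray, 72 mm (its x) by 148 mm (its y), 9 mm thick; loose, a bystander. Origin at the centre of its underside, z up.
Things that resemble listed ones, but are neither listed nor needed, are in the scene too. Leave any blue look-alike of the part that bears case_mid alone.

How it is judged (in metres and radians):
On the way, in this order (a step that is already met when the one before it is completed fails the run):
1. flask, candle and jar all stand upright on the side mat, released (x of flask_mid in the frame of mat between -0.13 and 0.13 m and y of flask_mid in the frame of mat between -0.06 and 0.06 m and height (world z) of flask_mid below 0.0695 m and angle between each of flask_mid, candle_mid, jar_mid's own z axis and vertical below 0.15 rad and linear speed of each of flask, candle, jar below 0.03 m/s and contact force between each of flask, candle, jar and the fingers below 0.2 N and x of candle_mid in the frame of mat between -0.13 and 0.13 m and y of candle_mid in the frame of mat between -0.06 and 0.06 m and height (world z) of candle_mid below 0.062 m and x of jar_mid in the frame of mat between -0.13 and 0.13 m and y of jar_mid in the frame of mat between -0.06 and 0.06 m and height (world z) of jar_mid below 0.0645 m), for 0.2 s.
2. the glasses case lies flat along the black book, released, while the three still stand on the mat (all of step 1 and x of case_mid in the frame of book between -0.03 and 0.03 m and y of case_mid in the frame of book between -0.03 and 0.03 m and angle between the y axis of case_mid and the x axis of book, either way round below 0.35 rad and angle between case_mid's own z axis and vertical below 0.1 rad and height (world z) of case_mid between 0.045 and 0.061 m and linear speed of case below 0.03 m/s and contact force between case and the fingers below 0.2 N), for 0.2 s.
At the end, for the whole second after the job is handed in: The case lies flat on the black book, its middle within 30 mm of the book's middle each way, its length within 20 degrees of the book's; flask, candle and jar each stand upright on their own colour of coaster, within 12 mm of its centre; all released and at rest (x of case_mid in the frame of book between -0.03 and 0.03 m and y of case_mid in the frame of book between -0.03 and 0.03 m and angle between the y axis of case_mid and the x axis of book, either way round below 0.35 rad and angle between each of case_mid, flask_mid, candle_mid, jar_mid's own z axis and vertical below 0.1 rad and height (world z) of case_mid between 0.045 and 0.061 m and linear speed of each of case, flask, candle, jar below 0.03 m/s and contact force between each of case, flask, candle, jar and the fingers below 0.2 N and horizontal distance between flask_mid and coaster_flask below 0.012 m and height (world z) of flask_mid between 0.0645 and 0.0765 m and horizontal distance between candle_mid and coaster_candle below 0.012 m and height (world z) of candle_mid between 0.057 and 0.069 m and horizontal distance between jar_mid and coaster_jar below 0.012 m and height (world z) of jar_mid between 0.0595 and 0.0715 m); the robot touches nothing.
It fails at once if the flask is tipped over (more than 35 degrees) (angle between flask_mid's own z axis and vertical above 0.61 rad).
It fails at once if the candle is tipped over (more than 35 degrees) (angle between candle_mid's own z axis and vertical above 0.61 rad).
It fails at once if the jar is tipped over (more than 35 degrees) (angle between jar_mid's own z axis and vertical above 0.61 rad).
It fails at once if the phone is shifted by more than 15 mm (distance of phone from where it was at the start of the episode above 0.015 m).
It also fails if it takes over 141 s, if anything falls off the work surface, if the arm or the gripper's body presses on something with over 40 N, if the wrist force passes 120 N, or if a joint passes its speed limit or range.

ROBOT

A 6-joint arm with a two-finger parallel gripper is mounted at the origin on the work surface. World frame = base frame: x ahead of the robot, y to its left, z up, the work surface at z = 0. Lengths are in mm, angles in degrees, forces in N, time in s.
With the tool pointing down it reaches from about 300 to 850 mm from the base axis. Payload 4.2 kg.
Tool frame: the origin (TCP) lies midway between the tips of the shut fingers; the grasp point (between the pads) lies 19 mm behind it; z points along the fingers, y is the direction in which the jaws open and shut (so a half turn about z gives the same grasp; the last joint's range is limited). The gripper opens to 91 mm and grips with 3 to 60 N. Pads are 32 mm wide; open, the fingers measure 118 mm over their backs; the gripper's body (76 mm by 178 mm) begins 60 mm behind the grasp point.
Start: joints at [73.625, 18.312, 89.639, -0, 72.044, -1.146], TCP at [151.043, 554.823, 213.976] pointing down, gripper open.
Joint ranges: [-177.97, 177.97], [-48.28, 115.42], [12.27, 149.76], [-77.06, 257.06], [2.81, 150.46], [-146.56, 146.56]. Speed limits (degrees/s): [147.25, 147.25, 180, 180, 180, 180].

INTERFACE

Orientations are given as [roll, pitch, yaw] about the fixed x, y, z axes, in that order (R = Rz(yaw) Ry(pitch) Rx(roll)).
In Python, from workcell import env gives the robot as it stands.
- The arm moves only by the shell command python3 -m jog 'ROWS' [FORCE]. ROWS is JSON, a list of rows, each an object of numbers: "dx", "dy", "dz": the shift along the world's x, y, z in m; "wx", "wy", "wz": the turn, a rotation vector about the world's x, y, z in rad; "grip": the gripper's target within -1 to 1 (shut at 1, half-way at 0, fully open at -1). In form: [{"dx": .., "dy": .., "dz": .., "wx": .., "wy": .., "wz": .., "grip": ..}, ...]. A call has 1 to 10 rows; each row shifts and turns the commanded pose from where the row before left it; what a row does not reach is not made up. A row lasts 1/10 s, in which the tool goes at most 50 mm and 8.59 degrees, less where a joint would pass 70% of its speed; a pose out of reach is approached as far as the arm can. A call with a gripper value outside its range is refused whole. The fingers move at their own pace and stop on an object; FORCE is the grip in N (left out, the last holds). Time passes only in rows, so rows that do not move let the fingers close. It gives the time, the measured TCP pose, the force and the opening at its end, in the units of the state.
- env.state(): the state, without advancing time (a new reading comes with each control period).
- env.grab_frame(name): name is "scene" or "top" or "wrist"; returns the picture (384x512x3 uint8, red, green, blue); there is no depth.
- env.get_calibration(name): a dict with "fx", "fy", "cx", "cy" (pixels), "R" (3x3) and "t" (3): a world point X has camera coordinates R X + t. Camera axes: x right, y down, z forward; pixel columns grow to the right and rows downward; lengths in mm; the calibration is good to about 2 mm. A picture is of the moment at which its call begins: read the wrist's pose just before it. get_calibration takes no time and is no camera call; for the wrist camera it gives the pose at the moment of the call.
- env.job_done(): hands the job in, once; it reports no verdict.
The state is a dict: "time_s": time; "qpos": joint angles; "qvel": joint speeds; "effort": joint torques, N m; "ee_pos": TCP position; "ee_rot": TCP orientation; "force": force on the tool from outside, world axes, zero at the start; "torque": the same for the moment, N m; "gripper_width": finger opening in mm.
Only numpy, scipy, OpenCV 4.12 (cv2) and the standard library are available. Lean on these libraries where they do the work, as an engineer would, in place of code of your own. Each camera call takes 0.05 s, during which the arm holds its last target. There are 200 camera calls.

## Working session

There is one attempt and no reset: what is moved stays moved. The work goes in short steps, Python scripts to look and compute and a shell command to move; the robot and the scene stay as the last step left them, time stands still between calls to the robot, and variables do not carry over. Pictures are saved under pics/ and viewed, about 12 in all and at most 16, crops included, and the job is handed in when it is done.

```bash
mkdir -p pics; ls
python3 - <<'E'
from workcell import env
import cv2
for n in("top","scene"):
    cv2.imwrite(f"pics/{n}0.png",cv2.resize(env.grab_frame(n)[:,:,::-1],None,fx=1.5,fy=1.5,interpolation=cv2.INTER_CUBIC))
    c=env.get_calibration(n);print(n,c)
print(env.state())
E
```

```text
pics
top {'fx': 365.6008303347463, 'fy': 365.6008303347463, 'cx': 251.15521174529866, 'cy': 195.13510671068633, 'R': array([[ 0.01387995, -0.99916879,  0.03832857],
       [-0.98893239, -0.01938041, -0.14709565],
       [ 0.14771621, -0.03586269, -0.98837938]]), 't': array([-24.39306261, 611.84080429, 793.61646459])}
scene {'fx': 398.3387123392953, 'fy': 398.3387123392953, 'cx': 256.8399989301301, 'cy': 187.99926053101066, 'R': array([[-0.28698736,  0.95790935,  0.00692375],
       [ 0.81328229,  0.24746388, -0.52662468],
       [-0.50617208, -0.14550366, -0.85006971]]), 't': array([ 162.76148894, -479.21363844, 1407.45066208])}
{'time_s': 0.1, 'qpos': array([ 7.36242020e+01,  1.83497169e+01,  8.96994139e+01,  1.46318563e-03,
        7.20433187e+01, -1.14494663e+00]), 'qvel': array([ 0.0105633 , -0.04164242, -0.08771149,  0.00350811,  0.06596367,
       -0.04012185]), 'effort': array([-1.10208995e-03, -4.13332343e+01, -2.32507360e+01,  7.28171412e-02,
        4.22021875e-02, -5.26881809e-05]), 'ee_pos': array([150.91378231, 554.38015024, 213.18693047]), 'ee_rot': array([-1.79907597e+02, -3.23820974e-03,  1.64768694e+02]), 'force': array([ 0.08811881, -0.07222094, -0.06114953]), 'torque': array([ 0.02493166,  0.02068724, -0.00538573]), 'gripper_width': 90.77290074387007}
```

View pics/top0.png

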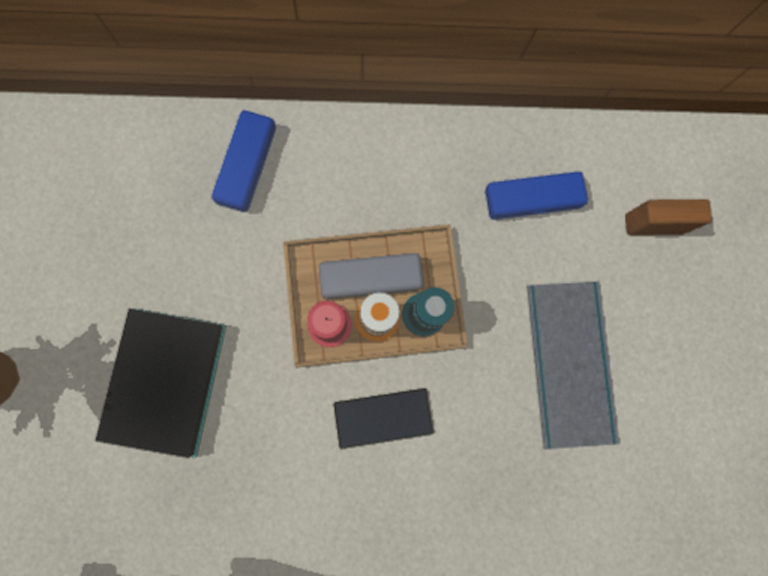

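View pics/scene0.png

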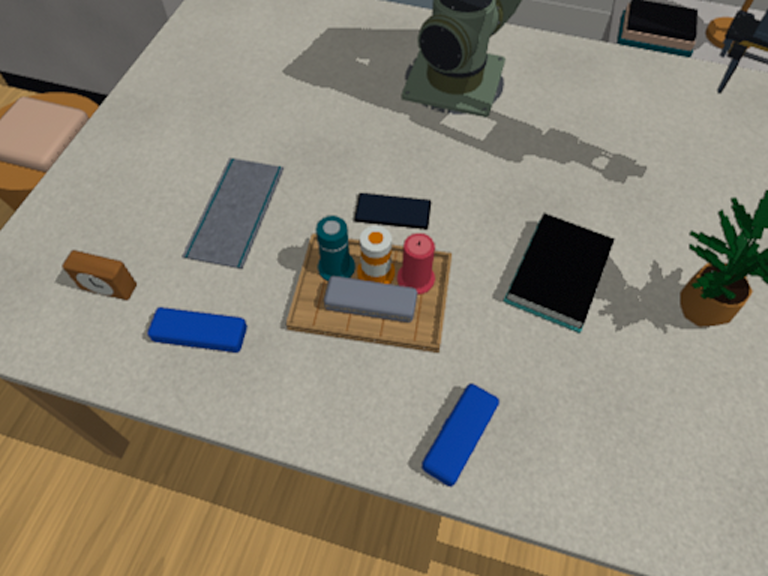

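The top view shows the candle at (327,319), the jar at (380,311), the flask at (435,306) and the case around (371,275). The book is to the left (+y), the mat to the right (−y), and the phone below the tray. I'll crop in closer and compute positions.

```bash
cat > h.py <<'E'
from workcell import env
import numpy as np, cv2
def back(cam,uv,z,c=None):
    c=c or env.get_calibration(cam); R=np.array(c["R"]);t=np.array(c["t"])
    d=R.T@np.array([(uv[0]-c["cx"])/c["fx"],(uv[1]-c["cy"])/c["fy"],1]); o=-R.T@t
    return o+d*(z-o[2])/d[2]
def proj(cam,X,c=None):
    c=c or env.get_calibration(cam); p=np.array(c["R"])@np.array(X,float)+np.array(c["t"])
    return np.array([c["fx"]*p[0]/p[2]+c["cx"],c["fy"]*p[1]/p[2]+c["cy"]])
def crop(cam,x,y,w,h,s,name):
    f=env.grab_frame(cam)[y:y+h,x:x+w,::-1]
    cv2.imwrite(f"pics/{name}.png",cv2.resize(f,None,fx=s,fy=s,interpolation=cv2.INTER_CUBIC))
def uncrop(p,x,y,s): return (x+(p[0]+.5)/s-.5, y+(p[1]+.5)/s-.5)
E
python3 - <<'E'
from h import *
crop("top",180,140,145,110,5,"tray")
q=lambda p,z:back("top",uncrop(p,0,0,1.5),z)[:2].round(1)
for n,p,z in [("candle",(327,319),113),("jar",(380,311),118),("flask",(435,306),128)]:print(n,q(p,z))
def rect(n,ps,z):
    P=np.array([q(p,z) for p in ps]);print(n,P.tolist(),P.mean(0).round(1))
    for i in range(4):
        d=P[(i+1)%4]-P[i];print("  ",np.hypot(*d).round(),np.degrees(np.arctan2(d[1],d[0])).round(1))
rect("case",[(320,263),(419,254),(422,288),(322,297)],44)
rect("book",[(130,310),(223,325),(191,457),(97,440)],35)
rect("mat",[(528,286),(599,282),(617,443),(544,448)],4)
rect("phone",[(334,402),(428,390),(433,432),(341,447)],9)
E
```

```text
candle [564.1  57.4]
jar [576.1 -16.1]
flask [583.2 -91.5]
case [[657.3, 74.2], [674.9, -78.7], [621.5, -83.5], [604.5, 69.7]] [639.6  -4.6]
   154.0 -83.4
   54.0 -174.9
   154.0 96.3
   53.0 4.9
book [[580.3, 359.9], [559.9, 219.0], [365.3, 254.8], [388.3, 392.3]] [473.4 306.5]
   142.0 -98.2
   198.0 169.6
   139.0 80.5
   195.0 -9.6
mat [[634.7, -261.5], [643.7, -379.3], [387.6, -396.1], [378.9, -279.8]] [ 511.2 -329.2]
   118.0 -85.6
   257.0 -176.2
   117.0 94.3
   256.0 4.1
phone [[445.7, 48.7], [465.9, -97.4], [402.0, -105.2], [378.2, 36.3]] [423.  -29.4]
   147.0 -82.1
   64.0 -173.0
   143.0 99.5
   69.0 10.4
```

View pics/tray.png

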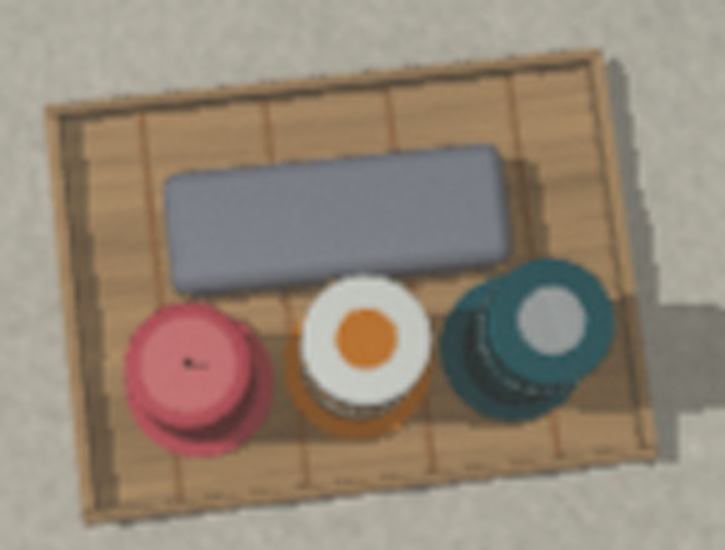

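Row direction is about −83°, so the jaw axis on the tray is +7°. The mat's long axis is at about 4° and the book's at −10°. First move: above the flask, jaws turned to 7°.

```bash
python3 -m jog '[{"dx":0.024,"dy":-0.0359,"dz":0.002,"wz":-0.0657,"grip":-1},{"dx":0.024,"dy":-0.0359,"dz":0.002,"wz":-0.0657,"grip":-1},{"dx":0.024,"dy":-0.0359,"dz":0.002,"wz":-0.0657,"grip":-1},{"dx":0.024,"dy":-0.0359,"dz":0.002,"wz":-0.0657,"grip":-1},{"dx":0.024,"dy":-0.0359,"dz":0.002,"wz":-0.0657,"grip":-1},{"dx":0.024,"dy":-0.0359,"dz":0.002,"wz":-0.0657,"grip":-1},{"dx":0.024,"dy":-0.0359,"dz":0.002,"wz":-0.0657,"grip":-1},{"dx":0.024,"dy":-0.0359,"dz":0.002,"wz":-0.0657,"grip":-1},{"dx":0.024,"dy":-0.0359,"dz":0.002,"wz":-0.0657,"grip":-1}]' 20
python3 -m jog '[{"dx":0.024,"dy":-0.0359,"wz":-0.0657,"grip":-1},{"dx":0.024,"dy":-0.0359,"wz":-0.0657,"grip":-1},{"dx":0.024,"dy":-0.0359,"wz":-0.0657,"grip":-1},{"dx":0.024,"dy":-0.0359,"wz":-0.0657,"grip":-1},{"dx":0.024,"dy":-0.0359,"wz":-0.0657,"grip":-1},{"dx":0.024,"dy":-0.0359,"wz":-0.0657,"grip":-1},{"dx":0.024,"dy":-0.0359,"wz":-0.0657,"grip":-1},{"dx":0.024,"dy":-0.0359,"wz":-0.0657,"grip":-1},{"dx":0.024,"dy":-0.0359,"wz":-0.0657,"grip":-1},{"grip":-1}]'
python3 - <<'E'
from h import *
print(env.state()["ee_pos"],env.state()["ee_rot"],env.get_calibration("wrist"))
cv2.imwrite("pics/w1.png",env.grab_frame("wrist")[:,:,::-1])
E
```

```text
[150.94383441 554.46863089 213.32183104] [-1.79925159e+02 -4.45028303e-04  1.64771481e+02] {'fx': 310.9985741869339, 'fy': 310.9985741869339, 'cx': 251.72080546470838, 'cy': 191.94940342111718, 'R': array([[ 2.64429756e-01,  9.64404943e-01, -1.00359963e-04],
       [ 9.28132471e-01, -2.54455949e-01,  2.71702570e-01],
       [ 2.62005765e-01, -7.19393917e-02, -9.62381267e-01]]), 't': array([-575.20237956,  -30.21344083,  392.09242407])}invalid input
invalid input
```

View pics/w1.png

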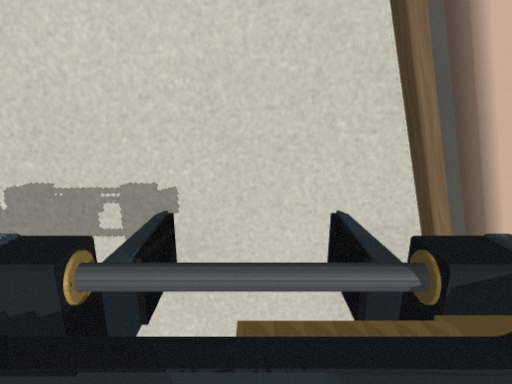

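The wrist view shows bare table: both moves were refused, most likely because every row needs all seven keys. Retrying with complete rows.

```bash
python3 -m jog '[{"dx":0.024,"dy":-0.0359,"dz":0.002,"wx":0,"wy":0,"wz":-0.0657,"grip":-1},{"dx":0.024,"dy":-0.0359,"dz":0.002,"wx":0,"wy":0,"wz":-0.0657,"grip":-1},{"dx":0.024,"dy":-0.0359,"dz":0.002,"wx":0,"wy":0,"wz":-0.0657,"grip":-1},{"dx":0.024,"dy":-0.0359,"dz":0.002,"wx":0,"wy":0,"wz":-0.0657,"grip":-1},{"dx":0.024,"dy":-0.0359,"dz":0.002,"wx":0,"wy":0,"wz":-0.0657,"grip":-1},{"dx":0.024,"dy":-0.0359,"dz":0.002,"wx":0,"wy":0,"wz":-0.0657,"grip":-1},{"dx":0.024,"dy":-0.0359,"dz":0.002,"wx":0,"wy":0,"wz":-0.0657,"grip":-1},{"dx":0.024,"dy":-0.0359,"dz":0.002,"wx":0,"wy":0,"wz":-0.0657,"grip":-1},{"dx":0.024,"dy":-0.0359,"dz":0.002,"wx":0,"wy":0,"wz":-0.0657,"grip":-1}]' 20
```

```text
time_s: 1.1
ee_pos: [367.6, 230.1, 232.1]
ee_rot: [180.0, 0.0, 130.7]
force: [1.5, 0.2, -0.3]
gripper_width: 91.2
```

```bash
python3 -m jog '[{"dx":0.024,"dy":-0.0359,"dz":0,"wx":0,"wy":0,"wz":-0.0657,"grip":-1},{"dx":0.024,"dy":-0.0359,"dz":0,"wx":0,"wy":0,"wz":-0.0657,"grip":-1},{"dx":0.024,"dy":-0.0359,"dz":0,"wx":0,"wy":0,"wz":-0.0657,"grip":-1},{"dx":0.024,"dy":-0.0359,"dz":0,"wx":0,"wy":0,"wz":-0.0657,"grip":-1},{"dx":0.024,"dy":-0.0359,"dz":0,"wx":0,"wy":0,"wz":-0.0657,"grip":-1},{"dx":0.024,"dy":-0.0359,"dz":0,"wx":0,"wy":0,"wz":-0.0657,"grip":-1},{"dx":0.024,"dy":-0.0359,"dz":0,"wx":0,"wy":0,"wz":-0.0657,"grip":-1},{"dx":0.024,"dy":-0.0359,"dz":0,"wx":0,"wy":0,"wz":-0.0657,"grip":-1},{"dx":0.024,"dy":-0.0359,"dz":0,"wx":0,"wy":0,"wz":-0.0657,"grip":-1},{"dx":0,"dy":0,"dz":0,"wx":0,"wy":0,"wz":0,"grip":-1}]'
python3 - <<'E'
from h import *
s=env.state();print(s["ee_pos"],s["ee_rot"]);c=env.get_calibration("wrist")
cv2.imwrite("pics/w2.png",env.grab_frame("wrist")[:,:,::-1])
for n,X in [("candle",(564,57.5,113)),("jar",(575.5,-16,118)),("flask",(583,-91.5,128)),("case",(639.6,-4.6,44)),("tcp",s["ee_pos"])]:print(n,proj("wrist",X,c).round())
E
```

```text
time_s: 2.1
ee_pos: [585.3, -95.6, 230.9]
ee_rot: [180.0, 0.1, 96.7]
force: [-0.7, -0.4, -0.7]
gripper_width: 91.5
[585.30691835 -95.5908204  230.88150479] [1.79969430e+02 1.07018714e-01 9.67202717e+01]
candle [247.   7.]
jar [250. 101.]
flask [249. 187.]
case [309.  98.]
tcp [251. 238.]
```

View pics/w2.png

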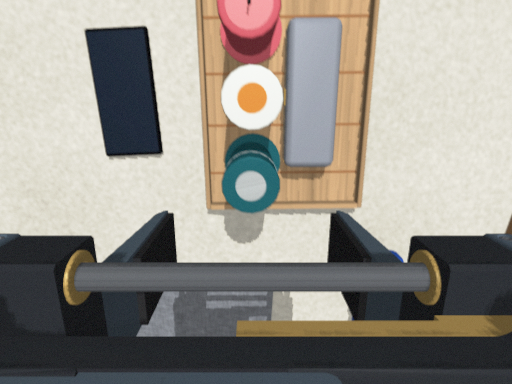

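The wrist view shows the flask at (250,185), the jar at (252,97) and the case to their right. All lie within about 3 mm of my estimates, and the jaws are aligned with the tray. Descending on the flask.

```bash
python3 -m jog '[{"dx":-0.001,"dy":0.005,"dz":-0.03,"wx":0,"wy":0,"wz":0,"grip":-1},{"dx":0,"dy":0,"dz":-0.04,"wx":0,"wy":0,"wz":0,"grip":-1},{"dx":0,"dy":0,"dz":-0.04,"wx":0,"wy":0,"wz":0,"grip":-1},{"dx":0,"dy":0,"dz":-0.031,"wx":0,"wy":0,"wz":0,"grip":-1},{"dx":0,"dy":0,"dz":0,"wx":0,"wy":0,"wz":0,"grip":-1},{"dx":0,"dy":0,"dz":0,"wx":0,"wy":0,"wz":0,"grip":1},{"dx":0,"dy":0,"dz":0,"wx":0,"wy":0,"wz":0,"grip":1},{"dx":0,"dy":0,"dz":0,"wx":0,"wy":0,"wz":0,"grip":1},{"dx":0,"dy":0,"dz":0,"wx":0,"wy":0,"wz":0,"grip":1},{"dx":0,"dy":0,"dz":0,"wx":0,"wy":0,"wz":0,"grip":1}]' 25
```

```text
time_s: 3.15
ee_pos: [582.6, -86.5, 91.9]
ee_rot: [179.9, 0.0, 97.0]
force: [1.8, 0.4, 1.4]
gripper_width: 54.2
```

```bash
python3 -m jog '[{"dx":0,"dy":0,"dz":0.02,"wx":0,"wy":0,"wz":0,"grip":1},{"dx":0,"dy":0,"dz":0.04,"wx":0,"wy":0,"wz":0,"grip":1},{"dx":0,"dy":0,"dz":0.045,"wx":0,"wy":0,"wz":0,"grip":1},{"dx":0,"dy":0,"dz":0.045,"wx":0,"wy":0,"wz":0,"grip":1},{"dx":0.001,"dy":-0.0215,"dz":0,"wx":0,"wy":0,"wz":-0.1475,"grip":1},{"dx":0.001,"dy":-0.0215,"dz":0,"wx":0,"wy":0,"wz":-0.1475,"grip":1},{"dx":0.001,"dy":-0.0215,"dz":0,"wx":0,"wy":0,"wz":-0.1475,"grip":1},{"dx":0.001,"dy":-0.0215,"dz":0,"wx":0,"wy":0,"wz":-0.1475,"grip":1},{"dx":0.001,"dy":-0.0215,"dz":0,"wx":0,"wy":0,"wz":-0.1475,"grip":1}]'
python3 -m jog '[{"dx":0.001,"dy":-0.0215,"dz":0,"wx":0,"wy":0,"wz":-0.1475,"grip":1},{"dx":0.001,"dy":-0.0215,"dz":0,"wx":0,"wy":0,"wz":-0.1475,"grip":1},{"dx":0.001,"dy":-0.0215,"dz":0,"wx":0,"wy":0,"wz":-0.1475,"grip":1},{"dx":0.001,"dy":-0.0215,"dz":0,"wx":0,"wy":0,"wz":-0.1475,"grip":1},{"dx":0,"dy":-0.0215,"dz":0,"wx":0,"wy":0,"wz":-0.1475,"grip":1},{"dx":0,"dy":-0.0215,"dz":0,"wx":0,"wy":0,"wz":-0.1475,"grip":1},{"dx":0,"dy":0,"dz":0,"wx":0,"wy":0,"wz":0,"grip":1},{"dx":0,"dy":0,"dz":0,"wx":0,"wy":0,"wz":0,"grip":1}]'
```

```text
time_s: 4.05
ee_pos: [586.5, -194.6, 240.2]
ee_rot: [-179.9, 0.0, 54.4]
force: [0.3, 0.0, -3.0]
gripper_width: 52.9
time_s: 4.85
ee_pos: [590.5, -322.8, 240.0]
ee_rot: [-179.9, 0.1, 4.1]
force: [0.5, 0.4, -3.6]
gripper_width: 52.9
```

```bash
python3 -m jog '[{"dx":0,"dy":0,"dz":-0.04,"wx":0,"wy":0,"wz":0,"grip":1},{"dx":0,"dy":0,"dz":-0.045,"wx":0,"wy":0,"wz":0,"grip":1},{"dx":0,"dy":0,"dz":-0.04,"wx":0,"wy":0,"wz":0,"grip":1},{"dx":0,"dy":0,"dz":-0.022,"wx":0,"wy":0,"wz":0,"grip":1},{"dx":0,"dy":0,"dz":-0.010,"wx":0,"wy":0,"wz":0,"grip":1},{"dx":0,"dy":0,"dz":0,"wx":0,"wy":0,"wz":0,"grip":1},{"dx":0,"dy":0,"dz":0,"wx":0,"wy":0,"wz":0,"grip":1}]'
python3 -m jog '[{"dx":0,"dy":0,"dz":0,"wx":0,"wy":0,"wz":0,"grip":-1},{"dx":0,"dy":0,"dz":0,"wx":0,"wy":0,"wz":0,"grip":-1},{"dx":0,"dy":0,"dz":0,"wx":0,"wy":0,"wz":0,"grip":-1},{"dx":0,"dy":0,"dz":0,"wx":0,"wy":0,"wz":0,"grip":-1},{"dx":0,"dy":0,"dz":0.03,"wx":0,"wy":0,"wz":0,"grip":-1},{"dx":0,"dy":0,"dz":0.04,"wx":0,"wy":0,"wz":0,"grip":-1},{"dx":0,"dy":0,"dz":0.04,"wx":0,"wy":0,"wz":0,"grip":-1},{"dx":0,"dy":0,"dz":0.047,"wx":0,"wy":0,"wz":0,"grip":-1}]'
```

```text
time_s: 5.55
ee_pos: [591.9, -322.6, 85.0]
ee_rot: [179.9, -0.1, 4.1]
force: [-0.3, 0.9, -2.8]
gripper_width: 53.2
time_s: 6.35
ee_pos: [590.4, -322.6, 241.7]
ee_rot: [-179.9, 0.1, 4.0]
force: [0.6, 0.3, -1.2]
gripper_width: 91.1
```

```bash
python3 -m jog '[{"dx":-0.0014,"dy":0.028,"dz":0,"wx":0,"wy":0,"wz":0.1475,"grip":-1},{"dx":-0.0014,"dy":0.028,"dz":0,"wx":0,"wy":0,"wz":0.1475,"grip":-1},{"dx":-0.0014,"dy":0.028,"dz":0,"wx":0,"wy":0,"wz":0.1475,"grip":-1},{"dx":-0.0014,"dy":0.028,"dz":0,"wx":0,"wy":0,"wz":0.1475,"grip":-1},{"dx":-0.0014,"dy":0.028,"dz":0,"wx":0,"wy":0,"wz":0.1475,"grip":-1},{"dx":-0.0014,"dy":0.028,"dz":0,"wx":0,"wy":0,"wz":0.1475,"grip":-1},{"dx":-0.0014,"dy":0.028,"dz":0,"wx":0,"wy":0,"wz":0.1475,"grip":-1},{"dx":-0.0014,"dy":0.028,"dz":0,"wx":0,"wy":0,"wz":0.1475,"grip":-1},{"dx":-0.0014,"dy":0.028,"dz":0,"wx":0,"wy":0,"wz":0.1475,"grip":-1},{"dx":-0.0014,"dy":0.028,"dz":0,"wx":0,"wy":0,"wz":0.1475,"grip":-1}]'
python3 -m jog '[{"dx":-0.0014,"dy":0.028,"dz":0,"wx":0,"wy":0,"wz":0.1475,"grip":-1},{"dx":0,"dy":0,"dz":0,"wx":0,"wy":0,"wz":0,"grip":-1},{"dx":0,"dy":0,"dz":0,"wx":0,"wy":0,"wz":0,"grip":-1}]'
python3 - <<'E'
from h import *
s=env.state();c=env.get_calibration("wrist");f=env.grab_frame("wrist")[:,:,::-1]
cv2.imwrite("pics/w3.png",f)
for n,X in [("candle",(564,57.5,113)),("jar",(575.5,-16,118)),("case",(639.6,-4.6,44)),("cos",(582.5,-91,13))]:print(n,proj("wrist",X,c).round())
E
```

```text
time_s: 7.35
ee_pos: [576.9, -41.8, 241.3]
ee_rot: [180.0, -0.0, 88.9]
force: [0.4, 0.6, -0.6]
gripper_width: 91.4
time_s: 7.65
ee_pos: [575.7, -14.8, 241.2]
ee_rot: [180.0, 0.0, 97.0]
force: [0.2, 0.1, -0.4]
gripper_width: 90.8
candle [248. 109.]
jar [251. 187.]
case [305. 169.]
cos [249. 221.]
```

View pics/w3.png

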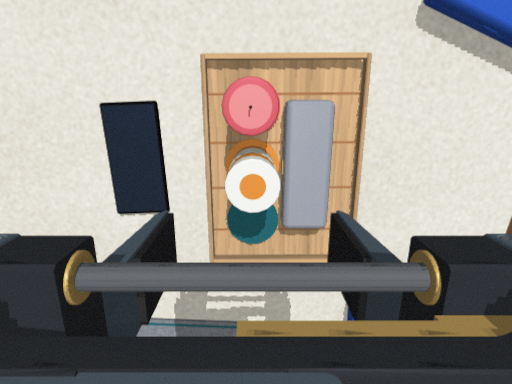

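The jar is at (252,186) and the teal coaster at about (252,219). Both lie within a few mm of prediction. Grasping the jar.

```bash
python3 -m jog '[{"dx":0,"dy":0,"dz":-0.04,"wx":0,"wy":0,"wz":0,"grip":-1},{"dx":0,"dy":0,"dz":-0.045,"wx":0,"wy":0,"wz":0,"grip":-1},{"dx":0,"dy":0,"dz":-0.045,"wx":0,"wy":0,"wz":0,"grip":-1},{"dx":0,"dy":0,"dz":-0.03,"wx":0,"wy":0,"wz":0,"grip":-1},{"dx":0,"dy":0,"dz":0,"wx":0,"wy":0,"wz":0,"grip":1},{"dx":0,"dy":0,"dz":0,"wx":0,"wy":0,"wz":0,"grip":1},{"dx":0,"dy":0,"dz":0,"wx":0,"wy":0,"wz":0,"grip":1},{"dx":0,"dy":0,"dz":0,"wx":0,"wy":0,"wz":0,"grip":1},{"dx":0,"dy":0,"dz":0,"wx":0,"wy":0,"wz":0,"grip":1}]'
python3 -m jog '[{"dx":0,"dy":0,"dz":0.02,"wx":0,"wy":0,"wz":0,"grip":1},{"dx":0,"dy":0,"dz":0.04,"wx":0,"wy":0,"wz":0,"grip":1},{"dx":0,"dy":0,"dz":0.05,"wx":0,"wy":0,"wz":0,"grip":1},{"dx":0,"dy":0,"dz":0.05,"wx":0,"wy":0,"wz":0,"grip":1},{"dx":0,"dy":0,"dz":0,"wx":0,"wy":0,"wz":0,"grip":1}]'
```

```text
time_s: 8.6
ee_pos: [576.5, -15.0, 82.6]
ee_rot: [179.8, 0.0, 97.0]
force: [-2.6, -0.8, 1.9]
gripper_width: 54.4
time_s: 9.1
ee_pos: [579.5, -15.0, 249.3]
ee_rot: [179.1, 0.2, 97.0]
force: [1.7, -0.1, -3.4]
gripper_width: 53.6
```

```bash
python3 -m jog '[{"dx":-0.0059,"dy":-0.0286,"dz":0,"wx":0,"wy":0,"wz":-0.1475,"grip":1},{"dx":-0.0059,"dy":-0.0286,"dz":0,"wx":0,"wy":0,"wz":-0.1475,"grip":1},{"dx":-0.0059,"dy":-0.0286,"dz":0,"wx":0,"wy":0,"wz":-0.1475,"grip":1},{"dx":-0.0059,"dy":-0.0286,"dz":0,"wx":0,"wy":0,"wz":-0.1475,"grip":1},{"dx":-0.0059,"dy":-0.0286,"dz":0,"wx":0,"wy":0,"wz":-0.1475,"grip":1},{"dx":-0.0059,"dy":-0.0286,"dz":0,"wx":0,"wy":0,"wz":-0.1475,"grip":1},{"dx":-0.0059,"dy":-0.0286,"dz":0,"wx":0,"wy":0,"wz":-0.1475,"grip":1},{"dx":-0.0059,"dy":-0.0286,"dz":0,"wx":0,"wy":0,"wz":-0.1475,"grip":1},{"dx":-0.0059,"dy":-0.0286,"dz":0,"wx":0,"wy":0,"wz":-0.1475,"grip":1},{"dx":-0.0059,"dy":-0.0286,"dz":0,"wx":0,"wy":0,"wz":-0.1475,"grip":1}]'
python3 -m jog '[{"dx":-0.0059,"dy":-0.0286,"dz":0,"wx":0,"wy":0,"wz":-0.1475,"grip":1},{"dx":0,"dy":0,"dz":0,"wx":0,"wy":0,"wz":0,"grip":1},{"dx":0,"dy":0,"dz":-0.04,"wx":0,"wy":0,"wz":0,"grip":1},{"dx":0,"dy":0,"dz":-0.045,"wx":0,"wy":0,"wz":0,"grip":1},{"dx":0,"dy":0,"dz":-0.045,"wx":0,"wy":0,"wz":0,"grip":1},{"dx":0,"dy":0,"dz":-0.0285,"wx":0,"wy":0,"wz":0,"grip":1},{"dx":0,"dy":0,"dz":-0.010,"wx":0,"wy":0,"wz":0,"grip":1},{"dx":0,"dy":0,"dz":0,"wx":0,"wy":0,"wz":0,"grip":1},{"dx":0,"dy":0,"dz":0,"wx":0,"wy":0,"wz":0,"grip":1}]'
python3 -m jog '[{"dx":0,"dy":0,"dz":0,"wx":0,"wy":0,"wz":0,"grip":-1},{"dx":0,"dy":0,"dz":0,"wx":0,"wy":0,"wz":0,"grip":-1},{"dx":0,"dy":0,"dz":0,"wx":0,"wy":0,"wz":0,"grip":-1},{"dx":0,"dy":0,"dz":0,"wx":0,"wy":0,"wz":0,"grip":-1},{"dx":0,"dy":0,"dz":0.03,"wx":0,"wy":0,"wz":0,"grip":-1},{"dx":0,"dy":0,"dz":0.0485,"wx":0,"wy":0,"wz":0,"grip":-1},{"dx":0,"dy":0,"dz":0.045,"wx":0,"wy":0,"wz":0,"grip":-1},{"dx":0,"dy":0,"dz":0.045,"wx":0,"wy":0,"wz":0,"grip":-1}]'
```

```text
time_s: 10.1
ee_pos: [515.6, -301.5, 239.7]
ee_rot: [-179.9, 0.1, 12.2]
force: [0.0, -0.3, -3.2]
gripper_width: 53.6
time_s: 11.0
ee_pos: [510.9, -328.9, 72.6]
ee_rot: [-180.0, -0.0, 4.1]
force: [0.2, 0.3, -3.5]
gripper_width: 53.9
time_s: 11.8
ee_pos: [510.6, -329.4, 243.0]
ee_rot: [180.0, -0.0, 4.0]
force: [0.1, -0.7, 0.0]
gripper_width: 91.1
```

```bash
python3 -m jog '[{"dx":0.0049,"dy":0.0353,"dz":0,"wx":0,"wy":0,"wz":0.1475,"grip":-1},{"dx":0.0049,"dy":0.0353,"dz":0,"wx":0,"wy":0,"wz":0.1475,"grip":-1},{"dx":0.0049,"dy":0.0353,"dz":0,"wx":0,"wy":0,"wz":0.1475,"grip":-1},{"dx":0.0049,"dy":0.0353,"dz":0,"wx":0,"wy":0,"wz":0.1475,"grip":-1},{"dx":0.0049,"dy":0.0353,"dz":0,"wx":0,"wy":0,"wz":0.1475,"grip":-1},{"dx":0.0049,"dy":0.0353,"dz":0,"wx":0,"wy":0,"wz":0.1475,"grip":-1},{"dx":0.0049,"dy":0.0353,"dz":0,"wx":0,"wy":0,"wz":0.1475,"grip":-1},{"dx":0.0049,"dy":0.0353,"dz":0,"wx":0,"wy":0,"wz":0.1475,"grip":-1},{"dx":0.0049,"dy":0.0353,"dz":0,"wx":0,"wy":0,"wz":0.1475,"grip":-1},{"dx":0.0049,"dy":0.0353,"dz":0,"wx":0,"wy":0,"wz":0.1475,"grip":-1}]'
python3 -m jog '[{"dx":0.0049,"dy":0.0353,"dz":0,"wx":0,"wy":0,"wz":0.1475,"grip":-1},{"dx":0,"dy":0,"dz":0,"wx":0,"wy":0,"wz":0,"grip":-1},{"dx":0,"dy":0,"dz":-0.04,"wx":0,"wy":0,"wz":0,"grip":-1},{"dx":0,"dy":0,"dz":-0.045,"wx":0,"wy":0,"wz":0,"grip":-1},{"dx":0,"dy":0,"dz":-0.045,"wx":0,"wy":0,"wz":0,"grip":-1},{"dx":0,"dy":0,"dz":-0.035,"wx":0,"wy":0,"wz":0,"grip":-1},{"dx":0,"dy":0,"dz":0,"wx":0,"wy":0,"wz":0,"grip":-1}]'
python3 -m jog '[{"dx":0,"dy":0,"dz":0,"wx":0,"wy":0,"wz":0,"grip":1},{"dx":0,"dy":0,"dz":0,"wx":0,"wy":0,"wz":0,"grip":1},{"dx":0,"dy":0,"dz":0,"wx":0,"wy":0,"wz":0,"grip":1},{"dx":0,"dy":0,"dz":0,"wx":0,"wy":0,"wz":0,"grip":1},{"dx":0,"dy":0,"dz":0,"wx":0,"wy":0,"wz":0,"grip":1},{"dx":0,"dy":0,"dz":0.025,"wx":0,"wy":0,"wz":0,"grip":1},{"dx":0,"dy":0,"dz":0.045,"wx":0,"wy":0,"wz":0,"grip":1},{"dx":0,"dy":0,"dz":0.05,"wx":0,"wy":0,"wz":0,"grip":1},{"dx":0,"dy":0,"dz":0.045,"wx":0,"wy":0,"wz":0,"grip":1},{"dx":0,"dy":0,"dz":0,"wx":0,"wy":0,"wz":0,"grip":1}]'
```

```text
time_s: 12.8
ee_pos: [559.8, 24.9, 241.2]
ee_rot: [180.0, -0.0, 88.9]
force: [0.4, 1.2, -1.6]
gripper_width: 90.9
time_s: 13.5
ee_pos: [560.7, 57.8, 71.5]
ee_rot: [-179.4, -0.0, 96.9]
force: [-0.7, -0.0, 0.5]
gripper_width: 90.9
time_s: 14.5
ee_pos: [568.1, 59.2, 248.3]
ee_rot: [179.2, 0.0, 97.0]
force: [0.3, -0.2, -0.0]
gripper_width: 53.3
```

```bash
python3 -m jog '[{"dx":-0.0121,"dy":-0.0358,"dz":0,"wx":0,"wy":0,"wz":-0.1475,"grip":1},{"dx":-0.0121,"dy":-0.0358,"dz":0,"wx":0,"wy":0,"wz":-0.1475,"grip":1},{"dx":-0.0121,"dy":-0.0358,"dz":0,"wx":0,"wy":0,"wz":-0.1475,"grip":1},{"dx":-0.0121,"dy":-0.0358,"dz":0,"wx":0,"wy":0,"wz":-0.1475,"grip":1},{"dx":-0.0121,"dy":-0.0358,"dz":0,"wx":0,"wy":0,"wz":-0.1475,"grip":1},{"dx":-0.0121,"dy":-0.0358,"dz":0,"wx":0,"wy":0,"wz":-0.1475,"grip":1},{"dx":-0.0121,"dy":-0.0358,"dz":0,"wx":0,"wy":0,"wz":-0.1475,"grip":1},{"dx":-0.0121,"dy":-0.0358,"dz":0,"wx":0,"wy":0,"wz":-0.1475,"grip":1},{"dx":-0.0121,"dy":-0.0358,"dz":0,"wx":0,"wy":0,"wz":-0.1475,"grip":1},{"dx":-0.0121,"dy":-0.0358,"dz":0,"wx":0,"wy":0,"wz":-0.1475,"grip":1}]'
python3 -m jog '[{"dx":-0.0121,"dy":-0.0358,"dz":0,"wx":0,"wy":0,"wz":-0.1475,"grip":1},{"dx":0,"dy":0,"dz":0,"wx":0,"wy":0,"wz":0,"grip":1},{"dx":0,"dy":0,"dz":-0.04,"wx":0,"wy":0,"wz":0,"grip":1},{"dx":0,"dy":0,"dz":-0.045,"wx":0,"wy":0,"wz":0,"grip":1},{"dx":0,"dy":0,"dz":-0.045,"wx":0,"wy":0,"wz":0,"grip":1},{"dx":0,"dy":0,"dz":-0.0335,"wx":0,"wy":0,"wz":0,"grip":1},{"dx":0,"dy":0,"dz":-0.010,"wx":0,"wy":0,"wz":0,"grip":1},{"dx":0,"dy":0,"dz":0,"wx":0,"wy":0,"wz":0,"grip":1},{"dx":0,"dy":0,"dz":0,"wx":0,"wy":0,"wz":0,"grip":1}]'
python3 -m jog '[{"dx":0,"dy":0,"dz":0,"wx":0,"wy":0,"wz":0,"grip":-1},{"dx":0,"dy":0,"dz":0,"wx":0,"wy":0,"wz":0,"grip":-1},{"dx":0,"dy":0,"dz":0,"wx":0,"wy":0,"wz":0,"grip":-1},{"dx":0,"dy":0,"dz":0,"wx":0,"wy":0,"wz":0,"grip":-1},{"dx":0,"dy":0,"dz":0.03,"wx":0,"wy":0,"wz":0,"grip":-1},{"dx":0,"dy":0,"dz":0.0485,"wx":0,"wy":0,"wz":0,"grip":-1},{"dx":0,"dy":0,"dz":0.05,"wx":0,"wy":0,"wz":0,"grip":-1},{"dx":0,"dy":0,"dz":0.045,"wx":0,"wy":0,"wz":0,"grip":-1},{"dx":0,"dy":0,"dz":0,"wx":0,"wy":0,"wz":0,"grip":-1}]'
python3 - <<'E'
from h import *
print(env.state()["ee_pos"],env.state()["force"])
crop("top",180,130,250,175,3.2,"top1")
E
```

```text
time_s: 15.5
ee_pos: [442.4, -300.1, 239.9]
ee_rot: [-179.9, 0.1, 12.2]
force: [0.2, -0.9, -2.7]
gripper_width: 53.4
time_s: 16.4
ee_pos: [431.6, -334.4, 67.4]
ee_rot: [-180.0, 0.0, 4.1]
force: [-0.2, -0.4, -2.2]
gripper_width: 53.0
time_s: 17.3
ee_pos: [434.4, -337.3, 248.3]
ee_rot: [179.4, -0.6, 4.1]
force: [0.8, 0.9, -0.2]
gripper_width: 91.2
[ 434.3773368  -337.28424561  248.25246941] [ 0.84801466  0.93760693 -0.17785715]
```

View pics/top1.png

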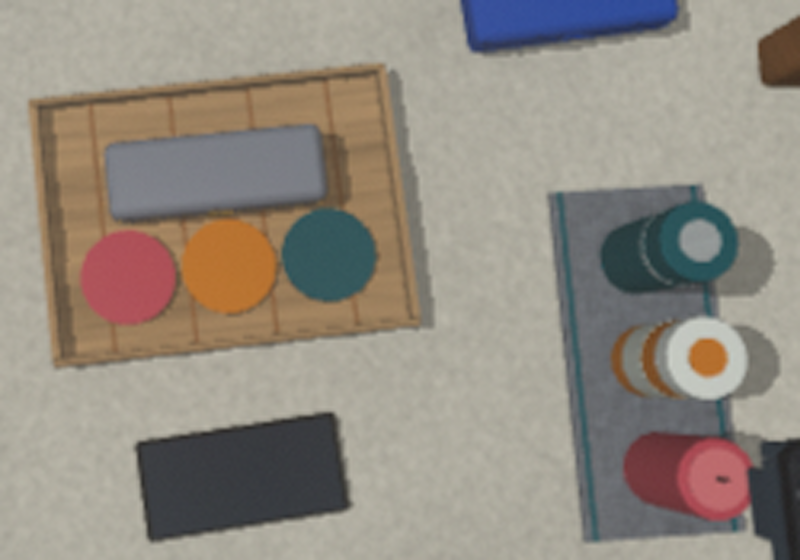

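All three stand upright on the mat. The coasters are at (128,277), (229,266) and (329,255) in the crop. Computing exact positions.

Run:
```python
from h import *
q=lambda p,z:back("top",uncrop(p,180,130,3.2),z)[:2].round(1)
for n,p,z in [("c_candle",(128.5,277.5),13),("c_jar",(229,266),13),("c_flask",(329.5,255),13),("flask",(700,241),119),("jar",(708,357),109),("candle",(716,479),104)]:print(n,q(p,z))
P=np.array([q(p,44) for p in [(106,144),(320,126),(326,200),(116,221)]]);print(P,P.mean(0))
```

```text
c_candle [565.   57.9]
c_jar [574.8 -16.1]
c_flask [584.3 -90.8]
flask [ 586.3 -323.8]
jar [ 510.4 -330.1]
candle [ 431.2 -333.9]
[[658.5  75.2]
 [675.3 -79.9]
 [620.8 -84.4]
 [602.5  66.4]] [639.275  -5.675]
```

```bash
python3 -m jog '[{"dx":0.0189,"dy":0.0299,"dz":0,"wx":0,"wy":0,"wz":0.1475,"grip":-1},{"dx":0.0189,"dy":0.0299,"dz":0,"wx":0,"wy":0,"wz":0.1475,"grip":-1},{"dx":0.0189,"dy":0.0299,"dz":0,"wx":0,"wy":0,"wz":0.1475,"grip":-1},{"dx":0.0189,"dy":0.0299,"dz":0,"wx":0,"wy":0,"wz":0.1475,"grip":-1},{"dx":0.0189,"dy":0.0299,"dz":0,"wx":0,"wy":0,"wz":0.1475,"grip":-0.8},{"dx":0.0189,"dy":0.0299,"dz":0,"wx":0,"wy":0,"wz":0.1475,"grip":-0.8},{"dx":0.0189,"dy":0.0299,"dz":0,"wx":0,"wy":0,"wz":0.1475,"grip":-0.8},{"dx":0.0189,"dy":0.0299,"dz":0,"wx":0,"wy":0,"wz":0.1475,"grip":-0.8},{"dx":0.0189,"dy":0.0299,"dz":0,"wx":0,"wy":0,"wz":0.1475,"grip":-0.8},{"dx":0.0189,"dy":0.0299,"dz":0,"wx":0,"wy":0,"wz":0.1475,"grip":-0.8}]'
python3 -m jog '[{"dx":0.0189,"dy":0.0299,"dz":0,"wx":0,"wy":0,"wz":0.1475,"grip":-0.8},{"dx":0,"dy":0,"dz":0,"wx":0,"wy":0,"wz":0,"grip":-0.8},{"dx":0,"dy":0,"dz":-0.04,"wx":0,"wy":0,"wz":0,"grip":-0.8},{"dx":0,"dy":0,"dz":-0.045,"wx":0,"wy":0,"wz":0,"grip":-0.8},{"dx":0,"dy":0,"dz":-0.045,"wx":0,"wy":0,"wz":0,"grip":-0.8},{"dx":0,"dy":0,"dz":0,"wx":0,"wy":0,"wz":0,"grip":-0.8},{"dx":0,"dy":0,"dz":0,"wx":0,"wy":0,"wz":0,"grip":-0.8},{"dx":0,"dy":0,"dz":0,"wx":0,"wy":0,"wz":0,"grip":-0.8}]'
python3 - <<'E'
from h import *
c=env.get_calibration("wrist")
cv2.imwrite("pics/w4.png",env.grab_frame("wrist")[:,:,::-1])
print(proj("wrist",(639.5,-5.7,44),c),proj("wrist",env.state()["ee_pos"],c))
E
```

```text
time_s: 18.35
ee_pos: [620.3, -34.6, 238.9]
ee_rot: [-179.8, -0.0, 88.9]
force: [0.4, 0.7, -0.7]
gripper_width: 82.1
time_s: 19.15
ee_pos: [641.1, -6.5, 113.5]
ee_rot: [179.7, 0.0, 97.0]
force: [0.1, -0.2, 0.5]
gripper_width: 82.6
[249.01615266 201.63444818] [251.37871547 238.12370671]
```

View pics/w4.png

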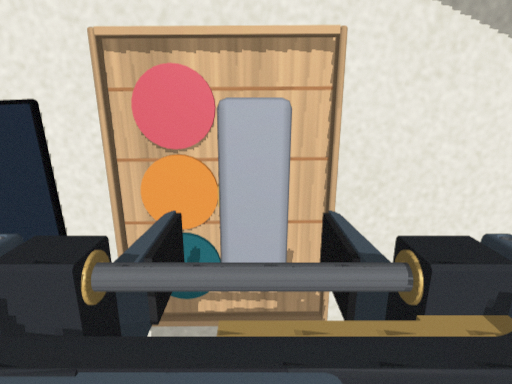

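The case is centred between the fingers (column ~254 against the TCP's 251) and parallel to them. Descending to grip it.

```bash
python3 -m jog '[{"dx":0.001,"dy":0,"dz":-0.03,"wx":0,"wy":0,"wz":0,"grip":-0.8},{"dx":0,"dy":0,"dz":-0.03,"wx":0,"wy":0,"wz":0,"grip":-0.8},{"dx":0,"dy":0,"dz":-0.02,"wx":0,"wy":0,"wz":0,"grip":-0.8},{"dx":0,"dy":0,"dz":-0.01,"wx":0,"wy":0,"wz":0,"grip":-0.8},{"dx":0,"dy":0,"dz":-0.003,"wx":0,"wy":0,"wz":0,"grip":-0.8},{"dx":0,"dy":0,"dz":0,"wx":0,"wy":0,"wz":0,"grip":1},{"dx":0,"dy":0,"dz":0,"wx":0,"wy":0,"wz":0,"grip":1},{"dx":0,"dy":0,"dz":0,"wx":0,"wy":0,"wz":0,"grip":1},{"dx":0,"dy":0,"dz":0,"wx":0,"wy":0,"wz":0,"grip":1},{"dx":0,"dy":0,"dz":0,"wx":0,"wy":0,"wz":0,"grip":1}]' 35
python3 -m jog '[{"dx":0,"dy":0,"dz":0.02,"wx":0,"wy":0,"wz":0,"grip":1},{"dx":0,"dy":0,"dz":0.03,"wx":0,"wy":0,"wz":0,"grip":1},{"dx":0,"dy":0,"dz":0.03,"wx":0,"wy":0,"wz":0,"grip":1},{"dx":0,"dy":0,"dz":0.04,"wx":0,"wy":0,"wz":0,"grip":1},{"dx":0,"dy":0,"dz":0.03,"wx":0,"wy":0,"wz":0,"grip":1},{"dx":0,"dy":0,"dz":0,"wx":0,"wy":0,"wz":0,"grip":1}]'
```

```text
time_s: 20.2
ee_pos: [641.6, -6.1, 19.3]
ee_rot: [179.8, 0.0, 97.0]
force: [1.5, 0.2, 5.4]
gripper_width: 58.0
time_s: 20.8
ee_pos: [642.8, -6.2, 172.8]
ee_rot: [179.5, 0.1, 97.0]
force: [0.3, -0.5, -1.4]
gripper_width: 57.7
```

```bash
python3 -m jog '[{"dx":-0.0167,"dy":0.0313,"dz":0,"wx":0,"wy":0,"wz":0.1274,"grip":1},{"dx":-0.0167,"dy":0.0313,"dz":0,"wx":0,"wy":0,"wz":0.1274,"grip":1},{"dx":-0.0167,"dy":0.0313,"dz":0,"wx":0,"wy":0,"wz":0.1274,"grip":1},{"dx":-0.0167,"dy":0.0313,"dz":0,"wx":0,"wy":0,"wz":0.1274,"grip":1},{"dx":-0.0167,"dy":0.0313,"dz":0,"wx":0,"wy":0,"wz":0.1274,"grip":1},{"dx":-0.0167,"dy":0.0313,"dz":0,"wx":0,"wy":0,"wz":0.1274,"grip":1},{"dx":-0.0167,"dy":0.0313,"dz":0,"wx":0,"wy":0,"wz":0.1274,"grip":1},{"dx":-0.0167,"dy":0.0313,"dz":0,"wx":0,"wy":0,"wz":0.1274,"grip":1},{"dx":-0.0167,"dy":0.0313,"dz":0,"wx":0,"wy":0,"wz":0.1274,"grip":1},{"dx":-0.0167,"dy":0.0313,"dz":0,"wx":0,"wy":0,"wz":0.1274,"grip":1}]'
python3 -m jog '[{"dx":0,"dy":0,"dz":0,"wx":0,"wy":0,"wz":0,"grip":1},{"dx":0,"dy":0,"dz":-0.04,"wx":0,"wy":0,"wz":0,"grip":1},{"dx":0,"dy":0,"dz":-0.04,"wx":0,"wy":0,"wz":0,"grip":1},{"dx":0,"dy":0,"dz":-0.02,"wx":0,"wy":0,"wz":0,"grip":1},{"dx":0,"dy":0,"dz":-0.012,"wx":0,"wy":0,"wz":0,"grip":1},{"dx":0,"dy":0,"dz":-0.010,"wx":0,"wy":0,"wz":0,"grip":1},{"dx":0,"dy":0,"dz":0,"wx":0,"wy":0,"wz":0,"grip":1},{"dx":0,"dy":0,"dz":0,"wx":0,"wy":0,"wz":0,"grip":1}]'
```

```text
time_s: 21.8
ee_pos: [471.5, 307.4, 166.0]
ee_rot: [-179.9, -0.2, 170.3]
force: [-0.5, 0.4, -1.4]
gripper_width: 57.7
time_s: 22.6
ee_pos: [474.1, 306.9, 46.4]
ee_rot: [179.9, 0.1, 170.0]
force: [-0.2, -0.6, -1.2]
gripper_width: 57.5
```

```bash
python3 -m jog '[{"dx":0,"dy":0,"dz":0,"wx":0,"wy":0,"wz":0,"grip":-1},{"dx":0,"dy":0,"dz":0,"wx":0,"wy":0,"wz":0,"grip":-1},{"dx":0,"dy":0,"dz":0,"wx":0,"wy":0,"wz":0,"grip":-1},{"dx":0,"dy":0,"dz":0,"wx":0,"wy":0,"wz":0,"grip":-1},{"dx":0,"dy":0,"dz":0.035,"wx":0,"wy":0,"wz":0,"grip":-1},{"dx":0,"dy":0,"dz":0.04,"wx":0,"wy":0,"wz":0,"grip":-1},{"dx":0,"dy":0,"dz":0.04,"wx":0,"wy":0,"wz":0,"grip":-1},{"dx":0,"dy":0,"dz":0.04,"wx":0,"wy":0,"wz":0,"grip":-1},{"dx":0,"dy":0,"dz":0.04,"wx":0,"wy":0,"wz":0,"grip":-1},{"dx":0,"dy":0,"dz":0,"wx":0,"wy":0,"wz":0,"grip":-1}]' 25
python3 -m jog '[{"dx":0,"dy":-0.045,"dz":0,"wx":0,"wy":0,"wz":-0.1274,"grip":-1},{"dx":0,"dy":-0.045,"dz":0,"wx":0,"wy":0,"wz":-0.1274,"grip":-1},{"dx":0,"dy":-0.045,"dz":0,"wx":0,"wy":0,"wz":-0.1274,"grip":-1},{"dx":0,"dy":-0.045,"dz":0,"wx":0,"wy":0,"wz":-0.1274,"grip":-1},{"dx":0,"dy":-0.045,"dz":0,"wx":0,"wy":0,"wz":-0.1274,"grip":-1},{"dx":0,"dy":0,"dz":0,"wx":0,"wy":0,"wz":0,"grip":-1}]'
python3 - <<'E'
from h import *
cv2.imwrite("pics/top2.png",cv2.resize(env.grab_frame("top")[:,:,::-1],None,fx=1.5,fy=1.5,interpolation=cv2.INTER_CUBIC))
E
```

```text
time_s: 23.6
ee_pos: [476.0, 308.6, 247.4]
ee_rot: [179.5, 0.5, 170.0]
force: [0.3, 0.5, -0.4]
gripper_width: 91.1
time_s: 24.2
ee_pos: [472.7, 77.6, 240.4]
ee_rot: [-179.9, 0.0, 133.1]
force: [-0.3, 1.3, -0.8]
gripper_width: 91.3
```

View pics/top2.png

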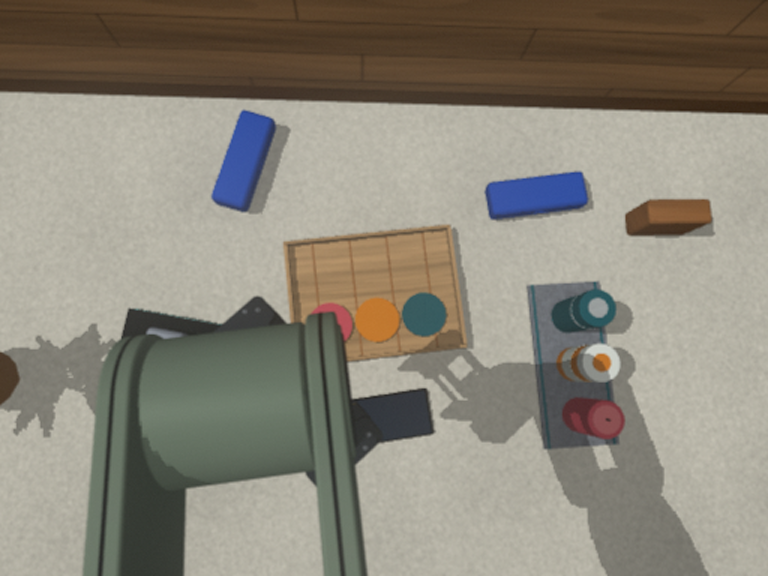

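The three still stand on the mat, but the arm hides the case. I'll move over the candle and check the case before touching anything.

```bash
python3 -m jog '[{"dx":-0.0026,"dy":-0.026,"dz":0,"wx":0,"wy":0,"wz":-0.1412,"grip":-1},{"dx":-0.0026,"dy":-0.026,"dz":0,"wx":0,"wy":0,"wz":-0.1412,"grip":-1},{"dx":-0.0026,"dy":-0.026,"dz":0,"wx":0,"wy":0,"wz":-0.1412,"grip":-1},{"dx":-0.0026,"dy":-0.026,"dz":0,"wx":0,"wy":0,"wz":-0.1412,"grip":-1},{"dx":-0.0026,"dy":-0.026,"dz":0,"wx":0,"wy":0,"wz":-0.1412,"grip":-1},{"dx":-0.0026,"dy":-0.026,"dz":0,"wx":0,"wy":0,"wz":-0.1412,"grip":-1},{"dx":-0.0026,"dy":-0.026,"dz":0,"wx":0,"wy":0,"wz":-0.1412,"grip":-1},{"dx":-0.0026,"dy":-0.026,"dz":0,"wx":0,"wy":0,"wz":-0.1412,"grip":-1},{"dx":-0.0026,"dy":-0.026,"dz":0,"wx":0,"wy":0,"wz":-0.1412,"grip":-1},{"dx":-0.0026,"dy":-0.026,"dz":0,"wx":0,"wy":0,"wz":-0.1412,"grip":-1}]'
python3 -m jog '[{"dx":-0.0026,"dy":-0.026,"dz":0,"wx":0,"wy":0,"wz":-0.1412,"grip":-1},{"dx":-0.0026,"dy":-0.026,"dz":0,"wx":0,"wy":0,"wz":-0.1412,"grip":-1},{"dx":-0.0026,"dy":-0.026,"dz":0,"wx":0,"wy":0,"wz":-0.1412,"grip":-1},{"dx":-0.0026,"dy":-0.026,"dz":0,"wx":0,"wy":0,"wz":-0.1412,"grip":-1},{"dx":-0.0026,"dy":-0.026,"dz":0,"wx":0,"wy":0,"wz":-0.1412,"grip":-1},{"dx":-0.0026,"dy":-0.026,"dz":0,"wx":0,"wy":0,"wz":-0.1412,"grip":-1},{"dx":0,"dy":0,"dz":0,"wx":0,"wy":0,"wz":0,"grip":-1},{"dx":0,"dy":0,"dz":0,"wx":0,"wy":0,"wz":0,"grip":-1},{"dx":0,"dy":0,"dz":0,"wx":0,"wy":0,"wz":0,"grip":-1}]'
python3 - <<'E'
from h import *
crop("top",0,130,420,190,1.9,"top3")
E
```

```text
time_s: 25.25
ee_pos: [447.9, -177.7, 240.4]
ee_rot: [-180.0, -0.0, 52.4]
force: [0.8, 0.1, 0.5]
gripper_width: 91.3
time_s: 26.15
ee_pos: [432.4, -332.6, 240.6]
ee_rot: [-179.9, 0.0, 4.2]
force: [0.3, 0.6, 0.1]
gripper_width: 91.2
```

View pics/top3.png

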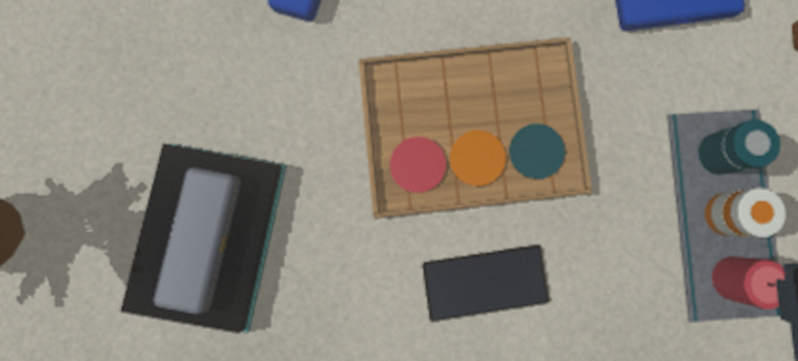

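The case lies along the book. Its top centre is at about (198,241), and the book's corners are (164,145), (286,165), (246,331) and (122,310). A quick numeric check:

Run:
```python
from h import *
q=lambda p,z:back("top",uncrop(p,0,130,1.9),z)[:2]
C=np.array([q(p,71) for p in [(188,170),(240,178),(209,312),(154,304)]]);B=np.array([q(p,35) for p in [(164,145),(280,163),(241,331),(122,310)]])
for P in(C,B):
    d=P[0]-P[3]+P[1]-P[2];print(P.mean(0).round(1),np.degrees(np.arctan2(d[1],d[0])).round(1))
```

```text
[470.4 300. ] -9.6
[474.6 308.2] -9.7
```

The case centre is within 8 mm of the book's middle and aligned, so step 2 holds. Now returning the candle.

```bash
python3 -m jog '[{"dx":0,"dy":0,"dz":-0.04,"wx":0,"wy":0,"wz":0,"grip":-1},{"dx":0,"dy":0,"dz":-0.0485,"wx":0,"wy":0,"wz":0,"grip":-1},{"dx":0,"dy":0,"dz":-0.045,"wx":0,"wy":0,"wz":0,"grip":-1},{"dx":0,"dy":0,"dz":-0.04,"wx":0,"wy":0,"wz":0,"grip":-1},{"dx":0,"dy":0,"dz":0,"wx":0,"wy":0,"wz":0,"grip":-1},{"dx":0,"dy":0,"dz":0,"wx":0,"wy":0,"wz":0,"grip":1},{"dx":0,"dy":0,"dz":0,"wx":0,"wy":0,"wz":0,"grip":1},{"dx":0,"dy":0,"dz":0,"wx":0,"wy":0,"wz":0,"grip":1},{"dx":0,"dy":0,"dz":0,"wx":0,"wy":0,"wz":0,"grip":1},{"dx":0,"dy":0,"dz":0,"wx":0,"wy":0,"wz":0,"grip":1}]'
python3 -m jog '[{"dx":0,"dy":0,"dz":0.03,"wx":0,"wy":0,"wz":0,"grip":1},{"dx":0,"dy":0,"dz":0.0485,"wx":0,"wy":0,"wz":0,"grip":1},{"dx":0,"dy":0,"dz":0.05,"wx":0,"wy":0,"wz":0,"grip":1},{"dx":0,"dy":0,"dz":0.045,"wx":0,"wy":0,"wz":0,"grip":1},{"dx":0.0121,"dy":0.0356,"dz":0,"wx":0,"wy":0,"wz":0.1475,"grip":1},{"dx":0.0121,"dy":0.0356,"dz":0,"wx":0,"wy":0,"wz":0.1475,"grip":1},{"dx":0.0121,"dy":0.0356,"dz":0,"wx":0,"wy":0,"wz":0.1475,"grip":1},{"dx":0.0121,"dy":0.0356,"dz":0,"wx":0,"wy":0,"wz":0.1475,"grip":1},{"dx":0.0121,"dy":0.0356,"dz":0,"wx":0,"wy":0,"wz":0.1475,"grip":1}]'
python3 -m jog '[{"dx":0.0121,"dy":0.0356,"dz":0,"wx":0,"wy":0,"wz":0.1475,"grip":1},{"dx":0.0121,"dy":0.0356,"dz":0,"wx":0,"wy":0,"wz":0.1475,"grip":1},{"dx":0.0121,"dy":0.0356,"dz":0,"wx":0,"wy":0,"wz":0.1475,"grip":1},{"dx":0.0121,"dy":0.0356,"dz":0,"wx":0,"wy":0,"wz":0.1475,"grip":1},{"dx":0.0121,"dy":0.0356,"dz":0,"wx":0,"wy":0,"wz":0.1475,"grip":1},{"dx":0.0121,"dy":0.0356,"dz":0,"wx":0,"wy":0,"wz":0.1475,"grip":1},{"dx":0,"dy":0,"dz":0,"wx":0,"wy":0,"wz":0,"grip":1},{"dx":0,"dy":0,"dz":0,"wx":0,"wy":0,"wz":0,"grip":1},{"dx":0,"dy":0,"dz":0,"wx":0,"wy":0,"wz":0,"grip":1}]'
```

```text
time_s: 27.2
ee_pos: [432.3, -334.4, 68.6]
ee_rot: [179.9, -0.1, 4.1]
force: [0.5, -0.2, -0.6]
gripper_width: 54.0
time_s: 28.1
ee_pos: [492.2, -154.6, 241.0]
ee_rot: [-180.0, 0.0, 46.7]
force: [0.6, -1.1, -2.2]
gripper_width: 53.2
time_s: 29.0
ee_pos: [564.4, 56.8, 240.8]
ee_rot: [-180.0, 0.0, 97.0]
force: [0.2, 0.8, -1.9]
gripper_width: 53.4
```

```bash
python3 -m jog '[{"dx":0,"dy":0,"dz":-0.04,"wx":0,"wy":0,"wz":0,"grip":1},{"dx":0,"dy":0,"dz":-0.045,"wx":0,"wy":0,"wz":0,"grip":1},{"dx":0,"dy":0,"dz":-0.04,"wx":0,"wy":0,"wz":0,"grip":1},{"dx":0,"dy":0,"dz":-0.023,"wx":0,"wy":0,"wz":0,"grip":1},{"dx":0,"dy":0,"dz":-0.01,"wx":0,"wy":0,"wz":0,"grip":1},{"dx":0,"dy":0,"dz":-0.005,"wx":0,"wy":0,"wz":0,"grip":1},{"dx":0,"dy":0,"dz":0,"wx":0,"wy":0,"wz":0,"grip":1},{"dx":0,"dy":0,"dz":0,"wx":0,"wy":0,"wz":0,"grip":1},{"dx":0,"dy":0,"dz":0,"wx":0,"wy":0,"wz":0,"grip":1}]'
python3 -m jog '[{"dx":0,"dy":0,"dz":0,"wx":0,"wy":0,"wz":0,"grip":-1},{"dx":0,"dy":0,"dz":0,"wx":0,"wy":0,"wz":0,"grip":-1},{"dx":0,"dy":0,"dz":0,"wx":0,"wy":0,"wz":0,"grip":-1},{"dx":0,"dy":0,"dz":0,"wx":0,"wy":0,"wz":0,"grip":-1},{"dx":0,"dy":0,"dz":0.03,"wx":0,"wy":0,"wz":0,"grip":-1},{"dx":0,"dy":0,"dz":0.045,"wx":0,"wy":0,"wz":0,"grip":-1},{"dx":0,"dy":0,"dz":0.045,"wx":0,"wy":0,"wz":0,"grip":-1},{"dx":0,"dy":0,"dz":0.043,"wx":0,"wy":0,"wz":0,"grip":-1}]'
```

```text
time_s: 29.9
ee_pos: [565.8, 57.6, 79.3]
ee_rot: [179.8, 0.0, 97.0]
force: [0.2, -0.4, -2.1]
gripper_width: 53.0
time_s: 30.7
ee_pos: [564.8, 57.5, 243.0]
ee_rot: [180.0, 0.0, 97.0]
force: [1.1, 0.6, 0.1]
gripper_width: 91.3
```

```bash
python3 -m jog '[{"dx":-0.0049,"dy":-0.0352,"dz":0,"wx":0,"wy":0,"wz":-0.1475,"grip":-1},{"dx":-0.0049,"dy":-0.0352,"dz":0,"wx":0,"wy":0,"wz":-0.1475,"grip":-1},{"dx":-0.0049,"dy":-0.0352,"dz":0,"wx":0,"wy":0,"wz":-0.1475,"grip":-1},{"dx":-0.0049,"dy":-0.0352,"dz":0,"wx":0,"wy":0,"wz":-0.1475,"grip":-1},{"dx":-0.0049,"dy":-0.0352,"dz":0,"wx":0,"wy":0,"wz":-0.1475,"grip":-1},{"dx":-0.0049,"dy":-0.0352,"dz":0,"wx":0,"wy":0,"wz":-0.1475,"grip":-1},{"dx":-0.0049,"dy":-0.0352,"dz":0,"wx":0,"wy":0,"wz":-0.1475,"grip":-1},{"dx":-0.0049,"dy":-0.0352,"dz":0,"wx":0,"wy":0,"wz":-0.1475,"grip":-1},{"dx":-0.0049,"dy":-0.0352,"dz":0,"wx":0,"wy":0,"wz":-0.1475,"grip":-1},{"dx":-0.0049,"dy":-0.0352,"dz":0,"wx":0,"wy":0,"wz":-0.1475,"grip":-1}]'
python3 -m jog '[{"dx":-0.0049,"dy":-0.0352,"dz":0,"wx":0,"wy":0,"wz":-0.1475,"grip":-1},{"dx":0,"dy":0,"dz":0,"wx":0,"wy":0,"wz":0,"grip":-1},{"dx":0,"dy":0,"dz":-0.04,"wx":0,"wy":0,"wz":0,"grip":-1},{"dx":0,"dy":0,"dz":-0.0485,"wx":0,"wy":0,"wz":0,"grip":-1},{"dx":0,"dy":0,"dz":-0.045,"wx":0,"wy":0,"wz":0,"grip":-1},{"dx":0,"dy":0,"dz":-0.035,"wx":0,"wy":0,"wz":0,"grip":-1},{"dx":0,"dy":0,"dz":0,"wx":0,"wy":0,"wz":0,"grip":-1},{"dx":0,"dy":0,"dz":0,"wx":0,"wy":0,"wz":0,"grip":-1}]'
python3 -m jog '[{"dx":0,"dy":0,"dz":0,"wx":0,"wy":0,"wz":0,"grip":1},{"dx":0,"dy":0,"dz":0,"wx":0,"wy":0,"wz":0,"grip":1},{"dx":0,"dy":0,"dz":0,"wx":0,"wy":0,"wz":0,"grip":1},{"dx":0,"dy":0,"dz":0,"wx":0,"wy":0,"wz":0,"grip":1},{"dx":0,"dy":0,"dz":0,"wx":0,"wy":0,"wz":0,"grip":1},{"dx":0,"dy":0,"dz":0.03,"wx":0,"wy":0,"wz":0,"grip":1},{"dx":0,"dy":0,"dz":0.0485,"wx":0,"wy":0,"wz":0,"grip":1},{"dx":0,"dy":0,"dz":0.045,"wx":0,"wy":0,"wz":0,"grip":1},{"dx":0,"dy":0,"dz":0.045,"wx":0,"wy":0,"wz":0,"grip":1}]'
```

```text
time_s: 31.7
ee_pos: [515.5, -295.8, 241.0]
ee_rot: [180.0, -0.0, 12.2]
force: [-0.2, -0.1, -0.8]
gripper_width: 90.9
time_s: 32.5
ee_pos: [511.6, -329.4, 73.0]
ee_rot: [-180.0, -0.0, 4.1]
force: [0.9, -0.7, 0.7]
gripper_width: 91.4
time_s: 33.4
ee_pos: [510.4, -329.3, 241.9]
ee_rot: [-179.9, 0.1, 4.1]
force: [0.8, -0.6, -3.6]
gripper_width: 53.6
```

```bash
python3 -m jog '[{"dx":0.0058,"dy":0.0285,"dz":0,"wx":0,"wy":0,"wz":0.1475,"grip":1},{"dx":0.0058,"dy":0.0285,"dz":0,"wx":0,"wy":0,"wz":0.1475,"grip":1},{"dx":0.0058,"dy":0.0285,"dz":0,"wx":0,"wy":0,"wz":0.1475,"grip":1},{"dx":0.0058,"dy":0.0285,"dz":0,"wx":0,"wy":0,"wz":0.1475,"grip":1},{"dx":0.0058,"dy":0.0285,"dz":0,"wx":0,"wy":0,"wz":0.1475,"grip":1},{"dx":0.0058,"dy":0.0285,"dz":0,"wx":0,"wy":0,"wz":0.1475,"grip":1},{"dx":0.0058,"dy":0.0285,"dz":0,"wx":0,"wy":0,"wz":0.1475,"grip":1},{"dx":0.0058,"dy":0.0285,"dz":0,"wx":0,"wy":0,"wz":0.1475,"grip":1},{"dx":0.0058,"dy":0.0285,"dz":0,"wx":0,"wy":0,"wz":0.1475,"grip":1},{"dx":0.0058,"dy":0.0285,"dz":0,"wx":0,"wy":0,"wz":0.1475,"grip":1}]'
python3 -m jog '[{"dx":0.0058,"dy":0.0285,"dz":0,"wx":0,"wy":0,"wz":0.1475,"grip":1},{"dx":0,"dy":0,"dz":0,"wx":0,"wy":0,"wz":0,"grip":1},{"dx":0,"dy":0,"dz":0,"wx":0,"wy":0,"wz":0,"grip":1},{"dx":0,"dy":0,"dz":-0.04,"wx":0,"wy":0,"wz":0,"grip":1},{"dx":0,"dy":0,"dz":-0.045,"wx":0,"wy":0,"wz":0,"grip":1},{"dx":0,"dy":0,"dz":-0.035,"wx":0,"wy":0,"wz":0,"grip":1},{"dx":0,"dy":0,"dz":-0.023,"wx":0,"wy":0,"wz":0,"grip":1},{"dx":0,"dy":0,"dz":-0.01,"wx":0,"wy":0,"wz":0,"grip":1},{"dx":0,"dy":0,"dz":-0.005,"wx":0,"wy":0,"wz":0,"grip":1},{"dx":0,"dy":0,"dz":0,"wx":0,"wy":0,"wz":0,"grip":1}]'
python3 -m jog '[{"dx":0,"dy":0,"dz":0,"wx":0,"wy":0,"wz":0,"grip":1},{"dx":0,"dy":0,"dz":0,"wx":0,"wy":0,"wz":0,"grip":1}]'
python3 -m jog '[{"dx":0,"dy":0,"dz":0,"wx":0,"wy":0,"wz":0,"grip":-1},{"dx":0,"dy":0,"dz":0,"wx":0,"wy":0,"wz":0,"grip":-1},{"dx":0,"dy":0,"dz":0,"wx":0,"wy":0,"wz":0,"grip":-1},{"dx":0,"dy":0,"dz":0,"wx":0,"wy":0,"wz":0,"grip":-1},{"dx":0,"dy":0,"dz":0.03,"wx":0,"wy":0,"wz":0,"grip":-1},{"dx":0,"dy":0,"dz":0.045,"wx":0,"wy":0,"wz":0,"grip":-1},{"dx":0,"dy":0,"dz":0.045,"wx":0,"wy":0,"wz":0,"grip":-1},{"dx":0,"dy":0,"dz":0.038,"wx":0,"wy":0,"wz":0,"grip":-1}]'
```

```text
time_s: 34.4
ee_pos: [568.6, -43.5, 240.1]
ee_rot: [-179.9, -0.0, 88.9]
force: [0.5, -0.8, -3.2]
gripper_width: 53.6
time_s: 35.4
ee_pos: [575.3, -16.7, 83.5]
ee_rot: [179.9, 0.0, 97.0]
force: [-0.2, 0.0, -2.8]
gripper_width: 53.4
time_s: 35.6
ee_pos: [575.7, -16.3, 84.3]
ee_rot: [179.8, 0.0, 97.0]
force: [0.3, 0.6, -2.5]
gripper_width: 53.2
time_s: 36.4
ee_pos: [575.1, -16.1, 243.6]
ee_rot: [179.9, 0.0, 97.0]
force: [1.7, -0.1, -0.6]
gripper_width: 91.0
```

```bash
python3 -m jog '[{"dx":0.0011,"dy":-0.0279,"dz":0,"wx":0,"wy":0,"wz":-0.1475,"grip":-1},{"dx":0.0011,"dy":-0.0279,"dz":0,"wx":0,"wy":0,"wz":-0.1475,"grip":-1},{"dx":0.0011,"dy":-0.0279,"dz":0,"wx":0,"wy":0,"wz":-0.1475,"grip":-1},{"dx":0.0011,"dy":-0.0279,"dz":0,"wx":0,"wy":0,"wz":-0.1475,"grip":-1},{"dx":0.0011,"dy":-0.0279,"dz":0,"wx":0,"wy":0,"wz":-0.1475,"grip":-1},{"dx":0.0011,"dy":-0.0279,"dz":0,"wx":0,"wy":0,"wz":-0.1475,"grip":-1},{"dx":0.0011,"dy":-0.0279,"dz":0,"wx":0,"wy":0,"wz":-0.1475,"grip":-1},{"dx":0.0011,"dy":-0.0279,"dz":0,"wx":0,"wy":0,"wz":-0.1475,"grip":-1},{"dx":0.0011,"dy":-0.0279,"dz":0,"wx":0,"wy":0,"wz":-0.1475,"grip":-1},{"dx":0.0011,"dy":-0.0279,"dz":0,"wx":0,"wy":0,"wz":-0.1475,"grip":-1}]'
python3 -m jog '[{"dx":0.0011,"dy":-0.0279,"dz":0,"wx":0,"wy":0,"wz":-0.1475,"grip":-1},{"dx":0,"dy":0,"dz":0,"wx":0,"wy":0,"wz":0,"grip":-1},{"dx":0,"dy":0,"dz":-0.04,"wx":0,"wy":0,"wz":0,"grip":-1},{"dx":0,"dy":0,"dz":-0.045,"wx":0,"wy":0,"wz":0,"grip":-1},{"dx":0,"dy":0,"dz":-0.04,"wx":0,"wy":0,"wz":0,"grip":-1},{"dx":0,"dy":0,"dz":-0.032,"wx":0,"wy":0,"wz":0,"grip":-1},{"dx":0,"dy":0,"dz":0,"wx":0,"wy":0,"wz":0,"grip":-1},{"dx":0,"dy":0,"dz":0,"wx":0,"wy":0,"wz":0,"grip":-1}]'
python3 -m jog '[{"dx":0,"dy":0,"dz":0,"wx":0,"wy":0,"wz":0,"grip":1},{"dx":0,"dy":0,"dz":0,"wx":0,"wy":0,"wz":0,"grip":1},{"dx":0,"dy":0,"dz":0,"wx":0,"wy":0,"wz":0,"grip":1},{"dx":0,"dy":0,"dz":0,"wx":0,"wy":0,"wz":0,"grip":1},{"dx":0,"dy":0,"dz":0,"wx":0,"wy":0,"wz":0,"grip":1},{"dx":0,"dy":0,"dz":0.03,"wx":0,"wy":0,"wz":0,"grip":1},{"dx":0,"dy":0,"dz":0.045,"wx":0,"wy":0,"wz":0,"grip":1},{"dx":0,"dy":0,"dz":0.045,"wx":0,"wy":0,"wz":0,"grip":1},{"dx":0,"dy":0,"dz":0.037,"wx":0,"wy":0,"wz":0,"grip":1}]'
```

```text
time_s: 37.4
ee_pos: [585.8, -296.3, 241.0]
ee_rot: [180.0, -0.0, 12.2]
force: [-0.7, -0.1, 0.9]
gripper_width: 91.2
time_s: 38.2
ee_pos: [587.3, -322.7, 84.5]
ee_rot: [-180.0, -0.0, 4.1]
force: [0.1, -0.2, 1.7]
gripper_width: 91.4
time_s: 39.1
ee_pos: [586.9, -323.0, 242.8]
ee_rot: [180.0, -0.0, 4.1]
force: [0.9, -0.4, -3.6]
gripper_width: 53.1
```

```bash
python3 -m jog '[{"dx":-0.0002,"dy":0.0211,"dz":0,"wx":0,"wy":0,"wz":0.1475,"grip":1},{"dx":-0.0002,"dy":0.0211,"dz":0,"wx":0,"wy":0,"wz":0.1475,"grip":1},{"dx":-0.0002,"dy":0.0211,"dz":0,"wx":0,"wy":0,"wz":0.1475,"grip":1},{"dx":-0.0002,"dy":0.0211,"dz":0,"wx":0,"wy":0,"wz":0.1475,"grip":1},{"dx":-0.0002,"dy":0.0211,"dz":0,"wx":0,"wy":0,"wz":0.1475,"grip":1},{"dx":-0.0002,"dy":0.0211,"dz":0,"wx":0,"wy":0,"wz":0.1475,"grip":1},{"dx":-0.0002,"dy":0.0211,"dz":0,"wx":0,"wy":0,"wz":0.1475,"grip":1},{"dx":-0.0002,"dy":0.0211,"dz":0,"wx":0,"wy":0,"wz":0.1475,"grip":1},{"dx":-0.0002,"dy":0.0211,"dz":0,"wx":0,"wy":0,"wz":0.1475,"grip":1},{"dx":-0.0002,"dy":0.0211,"dz":0,"wx":0,"wy":0,"wz":0.1475,"grip":1}]'
python3 -m jog '[{"dx":-0.0002,"dy":0.0211,"dz":0,"wx":0,"wy":0,"wz":0.1475,"grip":1},{"dx":0,"dy":0,"dz":0,"wx":0,"wy":0,"wz":0,"grip":1},{"dx":0,"dy":0,"dz":0,"wx":0,"wy":0,"wz":0,"grip":1},{"dx":0,"dy":0,"dz":-0.04,"wx":0,"wy":0,"wz":0,"grip":1},{"dx":0,"dy":0,"dz":-0.045,"wx":0,"wy":0,"wz":0,"grip":1},{"dx":0,"dy":0,"dz":-0.032,"wx":0,"wy":0,"wz":0,"grip":1},{"dx":0,"dy":0,"dz":-0.015,"wx":0,"wy":0,"wz":0,"grip":1},{"dx":0,"dy":0,"dz":-0.01,"wx":0,"wy":0,"wz":0,"grip":1},{"dx":0,"dy":0,"dz":-0.005,"wx":0,"wy":0,"wz":0,"grip":1},{"dx":0,"dy":0,"dz":0,"wx":0,"wy":0,"wz":0,"grip":1}]'
python3 -m jog '[{"dx":0,"dy":0,"dz":0,"wx":0,"wy":0,"wz":0,"grip":1},{"dx":0,"dy":0,"dz":0,"wx":0,"wy":0,"wz":0,"grip":1}]'
python3 -m jog '[{"dx":0,"dy":0,"dz":0,"wx":0,"wy":0,"wz":0,"grip":-1},{"dx":0,"dy":0,"dz":0,"wx":0,"wy":0,"wz":0,"grip":-1},{"dx":0,"dy":0,"dz":0,"wx":0,"wy":0,"wz":0,"grip":-1},{"dx":0,"dy":0,"dz":0,"wx":0,"wy":0,"wz":0,"grip":-1},{"dx":0,"dy":0,"dz":0.03,"wx":0,"wy":0,"wz":0,"grip":-1},{"dx":0,"dy":0,"dz":0.045,"wx":0,"wy":0,"wz":0,"grip":-1},{"dx":0,"dy":0,"dz":0.045,"wx":0,"wy":0,"wz":0,"grip":-1},{"dx":0,"dy":0,"dz":0.027,"wx":0,"wy":0,"wz":0,"grip":-1}]'
python3 -m jog '[{"dx":-0.01,"dy":-0.045,"dz":0,"wx":0,"wy":0,"wz":0,"grip":-1},{"dx":-0.01,"dy":-0.045,"dz":0,"wx":0,"wy":0,"wz":0,"grip":-1},{"dx":-0.01,"dy":-0.045,"dz":0,"wx":0,"wy":0,"wz":0,"grip":-1},{"dx":-0.01,"dy":-0.045,"dz":0,"wx":0,"wy":0,"wz":0,"grip":-1},{"dx":-0.01,"dy":-0.045,"dz":0,"wx":0,"wy":0,"wz":0,"grip":-1},{"dx":0,"dy":0,"dz":0,"wx":0,"wy":0,"wz":0,"grip":-1},{"dx":0,"dy":0,"dz":0,"wx":0,"wy":0,"wz":0,"grip":-1}]'
python3 - <<'E'
from h import *
f=env.grab_frame("top")[:,:,::-1]
t=f[150:245,185:325]; cv2.imwrite("pics/top4.png",np.vstack([cv2.resize(t,(560,380),interpolation=cv2.INTER_CUBIC),cv2.resize(f[180:320,40:320],(560,280))[:215]]))
E
```

```text
time_s: 40.1
ee_pos: [584.3, -111.1, 240.1]
ee_rot: [-179.9, -0.0, 88.9]
force: [0.2, 0.2, -3.2]
gripper_width: 53.4
time_s: 41.1
ee_pos: [585.2, -91.6, 94.5]
ee_rot: [179.9, 0.0, 97.0]
force: [-0.2, -0.4, -3.3]
gripper_width: 53.5
time_s: 41.3
ee_pos: [585.4, -91.2, 94.8]
ee_rot: [179.9, 0.0, 97.0]
force: [-0.2, 0.4, -3.4]
gripper_width: 53.3
time_s: 42.1
ee_pos: [585.9, -91.1, 245.0]
ee_rot: [179.7, 0.1, 97.0]
force: [0.3, 0.0, 0.4]
gripper_width: 91.0
time_s: 42.8
ee_pos: [534.3, -316.7, 240.7]
ee_rot: [180.0, -0.0, 96.9]
force: [-0.4, 0.5, -1.2]
gripper_width: 91.1
```

View pics/top4.png

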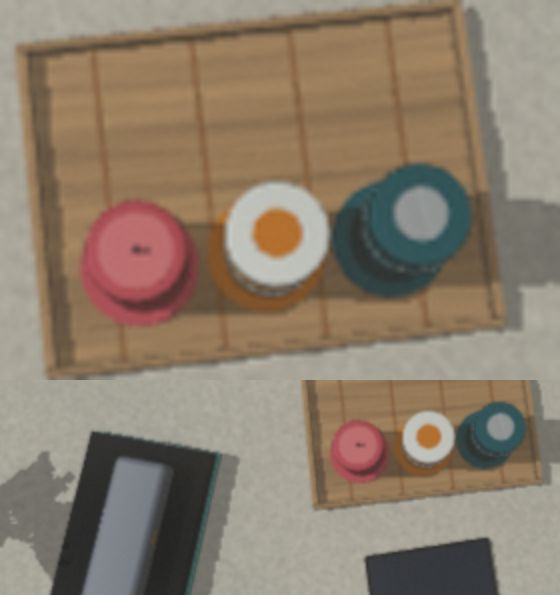

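All three stand on their own coasters. Top centres in this picture are candle ~(135,250), jar ~(278,232) and flask ~(421,213). The case lies on the book and the phone is in place. Numeric check before handing in.

Run:
```python
from h import *
for n,p,z,c in [("candle",(135,250),113,(565,57.9)),("jar",(278,232),118,(574.8,-16.1)),("flask",(421,213),128,(584.3,-90.8))]:
    X=back("top",uncrop(p,185,150,4),z)[:2];print(n,X.round(1),np.hypot(*(X-c)).round(1))
print(env.state()["qvel"].round(2))
```

```text
candle [564.9  56.3] 1.6
jar [575.1 -18.1] 2.0
flask [585.2 -91.6] 1.2
[ 1.61 -0.35  0.18 -0.11 -0.04 -0.04]
```

```bash
python3 -c "
from workcell import env
print(env.job_done(), env.state()['time_s'])"
```

```text
the job is handed in; nothing more can be done
the job is handed in; nothing more can be done
```

The job is handed in, at about 43 s of the 141 s allowed. I stood the flask, jar and candle on the grey mat, laid the case along the black book while they waited there, then put each one back on the coaster of its own colour.

- **Three things on their coasters:** the last check, from the overhead camera, put the candle, jar and flask 1.6, 2.0 and 1.2 mm from their coaster centres (12 mm allowed). All three stood upright.
- **Case:** checked before anything came back off the mat, its centre was within about 8 mm of the book's middle each way (30 mm allowed) and its length was parallel to the book to within 1°. In the last picture it was still on the book.
- **Phone and robot:** the phone looked unmoved in every picture, though I did not measure it again. The gripper was open and clear of everything.
- **Failures:** the first two moves were refused because each row needs all seven values; nothing moved, and I resent them in full. No other check failed or disagreed. The hand-in reports no verdict, so I have no official result.

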